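Make up two port kits for the bioreactor

ROBOT

A 6-joint arm with a two-finger parallel gripper is mounted at the origin on a cart in front of the work surface, level with it; the furniture and walls round the work are solid. World frame = base frame: x ahead of the robot, y to its left, z up, the work surface at z = 0. Lengths are in m, angles in rad, forces in N, time in s.
With the tool pointing down it reaches from about 0.375 to 0.975 m from the base axis. Payload 3.8 kg.
Tool frame: the origin (TCP) lies midway between the tips of the shut fingers; the grasp point (between the pads) lies 19 mm behind it; z points along the fingers, y is the line along which they close (so a half turn about z gives the same grasp; the last joint's range is limited). The gripper opens to 85 mm and grips with 20 to 120 N. Pads are 22 mm wide; open, the fingers measure 114 mm over their backs; the gripper's body (76 mm by 85 mm) begins 54 mm behind the grasp point. The pads swing forward as they close: fully open they stand 13 mm farther back than shut.
Start: joints at [1.087, 0.264, 1.604, -0, 1.274, -0.037], TCP at [0.292, 0.609, 0.231] pointing down, gripper open.
Joint ranges: [-2.63, 2.63], [-0.94, 2.18], [0.31, 2.57], [-1.31, 4.45], [0, 2.66], [-2.55, 2.55]. Speed limits (rad/s): [2.57, 2.57, 3.14, 3.14, 3.14, 3.14].

INTERFACE

Orientations are given as a rotation vector (axis times angle).
In Python, from workcell import status, read_camera, workorder, masks_of gives the robot as it stands.
- The arm moves only by the tool drive_tool, never from a script. Its argument "rows" is a list of rows, each a list of 7 numbers: the turn, a rotation vector about the tool's x, y, z in degrees, then the shift along the tool's x, y, z in m, then the opening, from 0 (shut) to 1 (fully open). In form: [[ax, ay, az, tx, ty, tz, claw], ...]. A call has 1 to 8 rows; each row shifts and turns the commanded pose from where the row before left it, along the tool's axes as they then stand; what a row does not reach is not made up. A row lasts 1/12 s, in which the tool goes at most 41.7 mm and 7.16 degrees, less where a joint would pass 70% of its speed; a pose out of reach is approached as far as the arm can. A call is refused whole if a number of a shift passes 0.0417 or a number of a turn 7.16, either way. A call with a gripper value outside its range is refused whole. The fingers move at their own pace and stop on an object; "force" is the grip in N (left out, the last holds). Time passes only in rows, so rows that do not move let the fingers close. It gives the time, the measured TCP pose, the force, the opening and the grip force at its end, in the units of the state.
- status.read_state(): the state, without advancing time (a new reading comes with each control period).
- read_camera(name): name is "scene" or "top" or "wrist"; returns a dict with "color" (400x640x3 uint8, red, green, blue), "intrinsics" (3x3 intrinsics, pixels), "world_from_camera" (4x4, takes a point from camera to world coordinates); the wrist camera has in their place "mount" (4x4, takes a point from camera to tool coordinates, whose origin is the TCP and whose axes are the flange's). Camera axes: x right, y up, looking along -z (the intrinsics and any distortion apply to the point x, -y, -z); pixel columns grow to the right and rows downward; lengths in m; the calibration is good to about 2 mm. A picture is of the moment at which its call begins: read the wrist's pose just before it. There is no depth.
- workorder.finish_job(): hands the job in; it is judged then, once.
Trained networks look in a picture, given as the dict that the camera call returned (one of the last four; its "shot" number tells which), for a name from the list of things; names that differ only in an ending like _2 or _b are one class to them, and where a whole thing is asked for, a point or a joint stands for the part that bears it (a point fixed in the world has none). Each returns a list of dicts, best first, with "score" (0 to 1); they miss things now and then, are a little off and sometimes report something else, mostly with a low value. They report only what shows in the picture. A call takes as long as a camera call. They do not tell look-alikes from the thing itself.
- masks_of(picture, name): "mask" (400x640 bool, what is visible of it) and "bbox" ([left, top, right, bottom] in pixels, round what is visible of it).
The state is a dict: "time": time; "q": joint angles; "joint_vel": joint speeds; "joint_torque": joint torques, N m; "tool_pos": TCP position; "tcp_rot": TCP orientation; "wrist_force": force on the tool from outside, world axes, zero at the start; "torque": the same for the moment, N m; "width": opening from 0.0 (shut) to 1.0 (fully open); "grip_force": force on a finger pad.
Only numpy, scipy, OpenCV 4.12 (cv2) and the standard library are available. Lean on these libraries where they do the work, as an engineer would, in place of code of your own. Each camera call takes 0.05 s, during which the arm holds its last target. There are 200 camera calls.

TASK

Make up the two bioreactor port kits from the parts on the bench. The tray with the bored block gets one vent filter lying flat in its open compartment, and the steel port plug pushed fully home in the bore until its collar sits on the block. The other tray gets the other vent filter lying flat in its large compartment, and the vial and the port nut standing upright in its two small compartments, one in each; leave the beaker and the flask where they stand.

Things in the scene. Friction and masses are not known exactly. Their poses are not given: they have to be found in the camera images.
- block_tray: grey kit tray with a square aluminium block, fixed, 140 (x) x 190 (y) mm, floor 3 mm, rim 11 mm high and 3 mm thick; origin: centre of its underside. A 10 mm high rib along y = 0 halves it. +y half: the large open compartment, 134 x 90 mm, centre (0, 0.047). -y half: the block, 60 x 60 mm, top 29 mm above the bench, with a vertical 22 mm bore at (0, -0.047), 26 mm deep, mouth chamfered 2 mm
- cell_tray: grey kit tray with three open compartments, fixed, 140 (x) x 190 (y) mm, floor 3 mm, rim 11 mm high and 3 mm thick; origin: centre of its underside. A 10 mm high rib along y = 0 halves it. +y half: the large open compartment, 134 x 90 mm, centre (0, 0.047). A rib along x = 0 parts the -y half into two small compartments, 65 (x) x 90 (y) mm, centres (0.034, -0.047) and (-0.034, -0.047)
- filter_1: white round vent filter, a flat disc of 51 mm with a short central spout up, 20 mm high in all; taken across the disc; origin: centre of its underside, z up. The two filters are alike and either may go in either tray
- filter_2: the second vent filter, same shape, size and origin as the first
- plug: turned steel port plug standing on its foot, 38 mm high: a shaft of 20 mm diameter and 22 mm length with a 3 mm chamfer at its foot, below a collar of 28 mm diameter and 16 mm height; origin: centre of its foot, z up. Home in the bore its foot is 7 mm above the underside of the tray
- vial: small clear glass vial with a white screw cap, 23 mm diameter, 46 mm high, standing loose near the trays (not those by the test tubes far left); best gripped by the cap or shoulder; origin: centre of its underside, z up
- nut: stainless port nut standing on its wide hexagonal end, a narrower round neck up; 24 (x) x 27 (y) x 24 (z) mm; grip the hexagon, the lower 14 mm, across the flats that face along its x, 24 mm apart; origin: centre of its underside, z up
- beaker: empty glass beaker, 54 mm diameter, 67 mm high, a bystander; origin: centre of its underside
- flask: conical glass flask, 65 mm diameter at the foot, 101 mm high, a bystander; origin: centre of its underside
Things that resemble listed ones, but are neither listed nor needed, are in the scene too. There is more than one size of the plug; the one meant has the size given above. What is shaped like the filter_1 but yellow is not meant.

How it is judged:
At the end, for the whole second after the job is handed in: A vent filter flat in each tray's large compartment (centre within 25 mm in y, 43 mm in x of its centre); vial and nut upright (0.12 rad) on the floor, one in each small cell; plug upright in the bore, within 2.5 mm of home; all at rest ((((x of filter_1 in the frame of block_tray between -0.043 and 0.043 m and y of filter_1 in the frame of block_tray between 0.022 and 0.072 m and z of filter_1 in the frame of block_tray between 0 and 0.007 m) and (x of filter_2 in the frame of cell_tray between -0.043 and 0.043 m and y of filter_2 in the frame of cell_tray between 0.022 and 0.072 m and z of filter_2 in the frame of cell_tray between 0 and 0.007 m)) or ((x of filter_2 in the frame of block_tray between -0.043 and 0.043 m and y of filter_2 in the frame of block_tray between 0.022 and 0.072 m and z of filter_2 in the frame of block_tray between 0 and 0.007 m) and (x of filter_1 in the frame of cell_tray between -0.043 and 0.043 m and y of filter_1 in the frame of cell_tray between 0.022 and 0.072 m and z of filter_1 in the frame of cell_tray between 0 and 0.007 m))) and (((x of vial in the frame of cell_tray between -0.061 and -0.007 m and y of vial in the frame of cell_tray between -0.086 and -0.008 m and z of vial in the frame of cell_tray between 0 and 0.007 m) and (x of nut in the frame of cell_tray between 0.007 and 0.061 m and y of nut in the frame of cell_tray between -0.086 and -0.008 m and z of nut in the frame of cell_tray between 0 and 0.007 m)) or ((x of vial in the frame of cell_tray between 0.007 and 0.061 m and y of vial in the frame of cell_tray between -0.086 and -0.008 m and z of vial in the frame of cell_tray between 0 and 0.007 m) and (x of nut in the frame of cell_tray between -0.061 and -0.007 m and y of nut in the frame of cell_tray between -0.086 and -0.008 m and z of nut in the frame of cell_tray between 0 and 0.007 m))) and x of plug in the frame of block_tray between -0.004 and 0.004 m and y of plug in the frame of block_tray between -0.051 and -0.043 m and z of plug in the frame of block_tray between 0.003 and 0.0095 m and angle between each of filter_1, filter_2, plug, vial, nut's own z axis and vertical below 0.12 rad and linear speed of each of filter_1, filter_2, plug, vial, nut below 0.02 m/s); the robot touches nothing.
It fails at once if the beaker is disturbed (moved more than 20 mm) (distance of beaker from where it was at the start of the episode above 0.02 m).
It fails at once if the flask is disturbed (moved more than 20 mm) (distance of flask from where it was at the start of the episode above 0.02 m).
It also fails if it takes over 112 s, if anything falls off the work surface, if the arm or the gripper's body presses on something with over 40 N, if the wrist force passes 120 N, or if a joint passes its speed limit or range.

## Working session

There is one attempt and no reset: what is moved stays moved. The work goes in short steps, Python scripts to look and compute and a tool call to move; the robot and the scene stay as the last step left them, time stands still between calls to the robot, and variables do not carry over. Pictures are saved under pics/ and viewed, at most 14 in all, crops included, and the job is handed in when it is done.

Besides the shell and the picture viewer there is one more tool, called after "Call:" in YAML: its name, and indented under it one key for each argument. drive_tool: Moves the arm, as the interface text tells. Its arguments: {"type":"object","properties":{"rows":{"type":"array"},"force":{"type":"number"}},"required":["rows"]}

```bash
ls; mkdir -p pics; cat > h.py <<'E'
import numpy as np, cv2
from workcell import status, read_camera, workorder, masks_of
def save(p,name): cv2.imwrite('pics/'+name,cv2.cvtColor(p['color'],cv2.COLOR_RGB2BGR))
E
python3 - <<'E'
from h import *
for n in ['scene','top']:
    p=read_camera(n); save(p,n+'0.png'); print(n,{k:(v if k!='color' else 0) for k,v in p.items()})
    for t in ['block_tray','cell_tray','filter_1','plug','vial','nut','beaker','flask']:
        print(t,[(round(d['score'],2),list(map(int,d['bbox']))) for d in masks_of(p,t)])
s=status.read_state();print(s)
E
```

```text
pics
scene {'color': 0, 'intrinsics': array([[464.86392202,   0.        , 322.52668185],
       [  0.        , 464.86392202, 200.29224752],
       [  0.        ,   0.        ,   1.        ]]), 'world_from_camera': array([[ 0.55698458,  0.46634781, -0.68723205, -0.44576458],
       [-0.83047277,  0.30364876, -0.46702507, -0.61295815],
       [-0.00911896,  0.83085327,  0.55641684,  0.7895966 ],
       [ 0.        ,  0.        ,  0.        ,  1.        ]]), 'shot': 1}
block_tray [(0.92, [331, 185, 408, 223])]
cell_tray [(0.79, [249, 157, 318, 187])]
filter_1 [(0.75, [435, 218, 449, 230]), (0.69, [283, 195, 289, 207])]
plug [(0.46, [337, 211, 350, 235])]
vial [(0.51, [420, 235, 434, 252])]
nut [(0.4, [280, 196, 286, 208])]
beaker [(0.76, [456, 247, 480, 285]), (0.53, [421, 236, 429, 250])]
flask [(0.93, [221, 133, 241, 165]), (0.64, [249, 157, 316, 186])]
top {'color': 0, 'intrinsics': array([[390.35350514,   0.        , 318.56819496],
       [  0.        , 390.35350514, 203.09725261],
       [  0.        ,   0.        ,   1.        ]]), 'world_from_camera': array([[ 0.02207136,  0.9970
[... 652 characters left out ...]
k [(0.57, [183, 168, 209, 187])]
{'time': 0.9, 'q': array([ 1.08712599e+00,  2.63856933e-01,  1.60397513e+00, -2.41542773e-05,
        1.27367870e+00, -3.69049868e-02]), 'joint_vel': array([-0.00012089, -0.00010162, -0.00066181, -0.00145594, -0.00172867,
        0.00027553]), 'joint_torque': array([-7.46381575e-04, -5.15056765e+01, -3.67726707e+01, -2.28593544e-04,
        8.50704619e-04,  2.07983953e-05]), 'tool_pos': array([0.29165339, 0.6087564 , 0.23132223]), 'tcp_rot': array([6.95935046e-01, 3.06349574e+00, 1.14953295e-04]), 'wrist_force': array([0.91939123, 0.42986198, 0.79187006]), 'torque': array([ 0.05042912, -0.0175673 , -0.03814826]), 'grip_force': 0.0, 'width': 1.001414839376746}
```

View images.

```bash
python3 - <<'E'
import cv2
a=cv2.imread('pics/scene0.png')[120:300,190:500];cv2.imwrite('pics/sceneC.png',cv2.resize(a,None,fx=2.58,fy=2.58,interpolation=cv2.INTER_CUBIC))
a=cv2.imread('pics/top0.png')[130:270,170:490];cv2.imwrite('pics/topC.png',cv2.resize(a,None,fx=2.5,fy=2.5,interpolation=cv2.INTER_CUBIC))
E
```

```text
(no output)
```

View pics/sceneC.png

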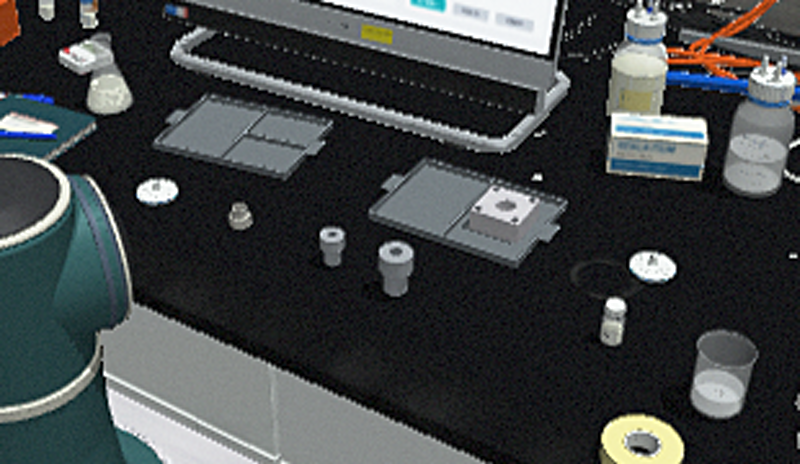

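View pics/topC.png

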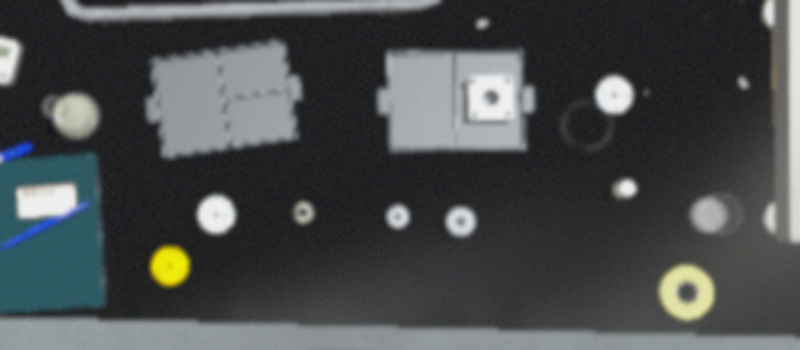

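```bash
cat >> h.py <<'E'
def ray(p,u,v,T=None):
    T=p['world_from_camera'] if T is None else T
    K=p['intrinsics']; d=T[:3,:3]@np.array([(u-K[0,2])/K[0,0],-(v-K[1,2])/K[1,1],-1]); return T[:3,3],d
def atz(p,u,v,z,T=None):
    o,d=ray(p,u,v,T); return o+d*(z-o[2])/d[2]
def tri(rs):
    A=sum(np.eye(3)-np.outer(d,d)/(d@d) for o,d in rs); b=sum((np.eye(3)-np.outer(d,d)/(d@d))@o for o,d in rs)
    return np.linalg.solve(A,b)
E
python3 - <<'E'
from h import *
np.set_printoptions(precision=4,suppress=True)
S=read_camera('scene');T=read_camera('top')
pts={'filtL':((157,191),(216,214),.01),'filtR':((653,266),(614,95),.01),'nut':((240,209),(303,212),.024),'plugS':((332,234),(398,216),.038),'plugL':((396,250),(461,221),.04),
'vial':((615,307),(627,188),.046),'bore':((508,206),(491,97),.029),'beaker':((720,400),(709,215),0),'flask':((110,105),(80,116),0)}
for n,(s,t,z) in pts.items():
    su=(190+s[0]/2.58,120+s[1]/2.58);tu=(170+t[0]/2.5,130+t[1]/2.5)
    print(n,tri([ray(S,*su),ray(T,*tu)]),atz(T,*tu,z),atz(S,*su,z))
# tray corners in top crop
for n,c in {'cell':[(152,60),(284,42),(297,138),(163,157)],'block':[(387,51),(524,50),(526,150),(389,151)]}.items():
    print(n,[atz(T,170+a/2.5,130+b/2.5,.011)[:2] for a,b in c])
W=read_camera('wrist');print(W['mount'],W['intrinsics'])
E
```

```text
filtL [0.4334 0.2526 0.0032] [0.4338 0.2507 0.01  ] [0.4253 0.246  0.01  ]
filtR [ 0.6131 -0.3034  0.0049] [ 0.6124 -0.3025  0.01  ] [ 0.6059 -0.3051  0.01  ]
nut [0.4383 0.1289 0.0197] [0.4386 0.1279 0.024 ] [0.4329 0.1254 0.024 ]
plugS [ 0.4348 -0.0024  0.037 ] [ 0.4353 -0.0032  0.038 ] [ 0.433  -0.0023  0.038 ]
plugL [ 0.4293 -0.0873  0.0523] [ 0.4303 -0.089   0.04  ] [ 0.4434 -0.0778  0.04  ]
vial [ 0.4794 -0.3125  0.0412] [ 0.4796 -0.3122  0.046 ] [ 0.4727 -0.3136  0.046 ]
bore [ 0.6039 -0.1292  0.0252] [ 0.6031 -0.1286  0.029 ] [ 0.5988 -0.1318  0.029 ]
beaker [ 0.4472 -0.4359  0.0044] [ 0.4476 -0.4376  0.    ] [ 0.452  -0.4347  0.    ]
flask [ 0.5679  0.4533 -0.0016] [0.5693 0.4509 0.    ] [0.5647 0.4534 0.    ]
cell [array([0.6495, 0.3486]), array([0.6788, 0.1624]), array([0.5428, 0.1403]), array([0.5121, 0.3278])]
block [array([0.6687, 0.0167]), array([ 0.6737, -0.1759]), array([ 0.5324, -0.1802]), array([0.5271, 0.0109])]
[[ 0.0001  0.9573  0.2892  0.0738]
 [ 1.     -0.0004  0.0011 -0.0002]
 [ 0.0012  0.2892 -0.9573 -0.1431]
 [ 0.      0.      0.      1.    ]] [[291.6973   0.     317.3167]
 [  0.     291.6973 197.8664]
 [  0.       0.       1.    ]]
```

Call:
drive_tool:
  rows:
    - [0,0,7.15,0,0,0,1]
    - [0,0,7.15,0,0,0,1]
    - [0,0,7.15,0,0,0,1]
    - [0,0,7.15,0,0,0,1]
    - [0,0,7.15,0,0,0,1]
    - [0,0,7.15,0,0,0,1]
    - [0,0,7.15,0,0,0,1]
    - [0,0,7.15,0,0,0,1]

```text
time: 1.72
tool_pos: [0.2916, 0.6087, 0.2313]
tcp_rot: [2.085, 2.35, 0.0]
wrist_force: [-0.6, -0.2, -0.0]
width: 1.0
grip_force: 0.0
```

Call:
drive_tool:
  rows:
    - [0,0,7.15,0,0,0,1]
    - [0,0,0,-0.04,0.01,0,1]
    - [0,0,0,-0.04,0.01,0,1]
    - [0,0,0,-0.04,0.01,0,1]
    - [0,0,0,-0.04,0.01,0,1]
    - [0,0,0,-0.04,0.01,0,1]
    - [0,0,0,-0.04,0.01,0,1]
    - [0,0,0,0,0,0,1]

```text
time: 2.38
tool_pos: [0.3527, 0.3628, 0.231]
tcp_rot: [2.223, 2.216, -0.004]
wrist_force: [0.2, 0.5, 0.3]
width: 0.998
grip_force: 0.0
```

Call:
drive_tool:
  rows:
    - [0,0,0,-0.03,0.022,0.015,1]
    - [0,0,0,-0.03,0.022,0.015,1]
    - [0,0,0,-0.03,0.022,0.015,1]
    - [0,0,0,-0.03,0.022,0.015,1]
    - [0,0,0,-0.03,0.022,0.015,1]
    - [0,0,0,0,0,0,1]
    - [0,0,0,0,0,0,1]

```text
time: 2.97
tool_pos: [0.4622, 0.2174, 0.1552]
tcp_rot: [-2.224, -2.217, 0.003]
wrist_force: [-0.5, 1.2, 0.3]
width: 1.001
grip_force: 0.0
```

```bash
cat >> h.py <<'E'
from scipy.spatial.transform import Rotation as Rt
def wrist(name=None):
    s=status.read_state(); p=read_camera('wrist')
    T=np.eye(4);T[:3,:3]=Rt.from_rotvec(s['tcp_rot']).as_matrix();T[:3,3]=s['tool_pos']
    p['world_from_camera']=T@p['mount']
    if name: save(p,name)
    np.savez('pics/%s.npz'%(name or 'last'),K=p['intrinsics'],T=p['world_from_camera']); return p
E
python3 - <<'E'
from h import *
p=wrist('w1.png')
for t in ['filter_1','nut','plug','cell_tray']:
    print(t,[(round(d['score'],2),list(map(int,d['bbox']))) for d in masks_of(p,t)])
E
```

```text
filter_1 [(0.73, [180, 52, 234, 110]), (0.66, [264, 125, 317, 174])]
nut [(0.87, [286, 247, 305, 273]), (0.36, [373, 340, 485, 400])]
plug []
cell_tray [(0.66, [369, 32, 529, 255])]
```

View pics/w1.png

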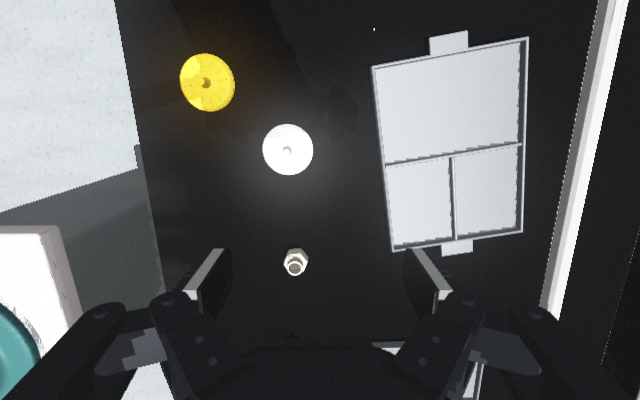

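```bash
cat > m.py <<'E'
from h import *
np.set_printoptions(precision=4,suppress=True)
def ld(n):
    z=np.load('pics/%s.npz'%n); return dict(intrinsics=z['K'],world_from_camera=z['T'])
E
python3 - <<'E'
from m import *
p=ld('w1.png')
im=cv2.imread('pics/w1.png')
g=(im.min(2)>150).astype('uint8')
n,l,st,c=cv2.connectedComponentsWithStats(g[110:190,250:330])
i=st[1:,4].argmax()+1; print(st[i],c[i]+[250,110])
u,v=c[i]+[250,110]
for z in (0,.006,.01): print('filt',atz(p,u,v,z), 'w',np.linalg.norm(atz(p,263,v,z)-atz(p,313.5,v,z)))
C=[atz(p,a,b,.011) for a,b in [(372,67),(528,38),(523,231),(392,250)]]; print(np.array(C)); print([np.linalg.norm(C[i]-C[i-1]) for i in range(4)],sum(C)/4)
x=C[1]-C[0];y=C[1]-C[2];print('yaw',np.arctan2(x[1],x[0]),-np.arctan2(y[0],y[1]), -np.arctan2(*(C[0]-C[3])[:2]))
print('nut',atz(p,294,257,.007),atz(p,295,265,.024))
a=cv2.resize(im[235:285,265:325],None,fx=8,fy=8,interpolation=cv2.INTER_CUBIC)
b=cv2.resize(im[115:185,245:329],(480,400),interpolation=cv2.INTER_CUBIC)
cv2.imwrite('pics/w1c.png',np.vstack([a,b])[:600] if 0 else cv2.resize(np.hstack([a,b]),(800,333)))
E
```

```text
[  12   14   51   51 2050] [287.3624 149.141 ]
filt [0.4312 0.2522 0.    ] w 0.05139690379706803
filt [0.4318 0.253  0.006 ] w 0.05036299190958454
filt [0.4322 0.2535 0.01  ] w 0.04967371731792882
[[0.5114 0.3274 0.011 ]
 [0.6475 0.3504 0.011 ]
 [0.6802 0.1664 0.011 ]
 [0.5426 0.1442 0.011 ]]
[np.float64(0.1858013203048663), np.float64(0.13800254767597778), np.float64(0.186928325147285), np.float64(0.13939809423619617)] [0.5954 0.2471 0.011 ]
yaw 0.16751686241251604 0.1759498710816835 0.1685141966082195
nut [0.4354 0.1337 0.007 ] [0.4378 0.1335 0.024 ]
```

View pics/w1c.png

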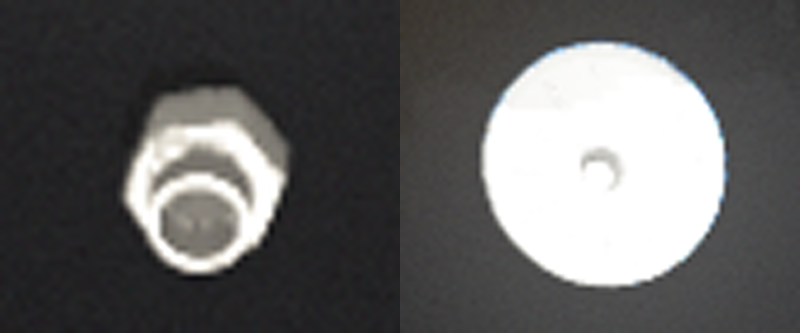

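Call:
drive_tool:
  rows:
    - [0,0,0,0.018,-0.015,0.03,1]
    - [0,0,0,0.017,-0.015,0.03,1]
    - [0,0,0,0,0,0.02,1]
    - [0,0,0,0,0,0,1]
    - [0,0,0,0,0,0,1]

```text
time: 3.63
tool_pos: [0.4307, 0.2545, 0.0759]
tcp_rot: [-2.217, -2.225, 0.003]
wrist_force: [-0.1, 0.0, 0.2]
width: 1.0
grip_force: 0.0
```

```bash
python3 - <<'E'
from m import *
p=wrist('w2.png'); p1=ld('w1.png')
f=[d for d in masks_of(p,'filter_1')]
for d in f: print(d['score'],d['bbox'])
d=f[0]; m=d['mask'].astype('uint8'); 
im=p['color'];g=((im.min(2)>150)&(cv2.dilate(m,np.ones((9,9)))>0)).astype('uint8')
n,l,st,c=cv2.connectedComponentsWithStats(g); i=st[1:,4].argmax()+1; print(st[i],c[i])
print('tri',tri([ray(p,*c[i]),ray(p1,287.4,149.1)]), atz(p,*c[i],.004), status.read_state()['tool_pos'])
b=st[i]; print('diam',np.linalg.norm(atz(p,b[0],c[i][1],.006)-atz(p,b[0]+b[2],c[i][1],.006)))
f=masks_of(p,'nut'); print(f[0]['score'],f[0]['bbox']) if f else 0
x0,y0=max(int(b[0])-15,0),max(int(b[1])-10,0)
cv2.imwrite('pics/w2c.png',cv2.resize(cv2.imread('pics/w2.png')[y0:y0+190,x0:x0+250],None,fx=3,fy=3))
E
```

```text
0.98 [288.7, 178.4, 356.9, 243.1]
0.62 [183.2, 90.1, 253.5, 161.6]
[ 287  179   66   63 3256] [319.3907 210.2912]
tri [0.4318 0.2529 0.0051] [0.4319 0.2526 0.004 ] [0.4333 0.2549 0.0781]
diam 0.05101988464118114
0.94 [313.2, 326.1, 337.2, 339.6]
```

View pics/w2c.png

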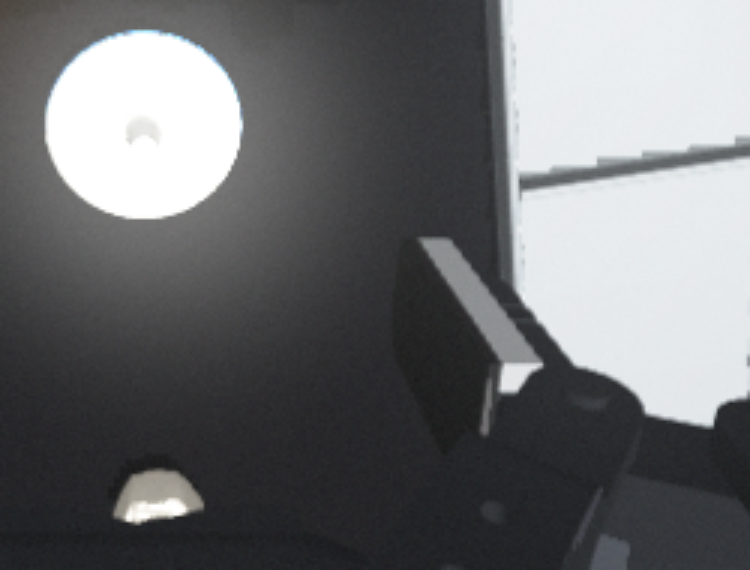

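Call:
drive_tool:
  rows:
    - [0,0,0,-0.002,-0.001,0.025,1]
    - [0,0,0,0,0,0.025,1]
    - [0,0,0,0,0,0.015,1]
    - [0,0,0,0,0,0.006,1]
    - [0,0,0,0,0,0,1]
    - [0,0,0,0,0,0,1]

```text
time: 4.28
tool_pos: [0.4323, 0.2522, 0.0065]
tcp_rot: [2.221, 2.221, 0.003]
wrist_force: [0.1, 0.6, 0.8]
width: 1.001
grip_force: 0.0
```

Call:
drive_tool:
  rows:
    - [0,0,0,0,0,0.0085,1]
    - [0,0,0,0,0,0,0.6]
    - [0,0,0,0,0,0,0.5]
    - [0,0,0,0,0,0,0.5]
    - [0,0,0,0,0,0,0.5]
    - [0,0,0,0,0,0,0.5]
    - [0,0,0,0,0,0,0.5]
    - [0,0,0,0,0,0,0.5]
  force: 30

```text
time: 4.95
tool_pos: [0.4315, 0.2522, -0.0026]
tcp_rot: [2.22, 2.222, 0.002]
wrist_force: [-0.6, -0.6, 5.1]
width: 0.573
grip_force: 31.2
```

Call:
drive_tool:
  rows:
    - [0,0,0,0,0,0,0.5]
    - [0,0,0,0,0,0,0.5]
    - [0,0,0,0,0,0,0.5]

```text
time: 5.2
tool_pos: [0.4316, 0.2522, -0.0025]
tcp_rot: [2.22, 2.222, 0.002]
wrist_force: [-0.6, -0.3, 6.2]
width: 0.575
grip_force: 31.3
```

Call:
drive_tool:
  rows:
    - [0,0,0,0,0,-0.02,0.45]
    - [0,0,0,0,0,-0.035,0.45]
    - [0,0,0,0.01,0.039,0,0.45]
    - [0,0,0,0.01,0.039,0,0.45]
    - [0,0,0,0.01,0.039,0,0.45]
    - [0,0,0,0.011,0.039,0,0.45]
    - [0,0,0,0,0,0,0.45]
    - [0,0,0,0,0,0,0.45]

```text
time: 5.87
tool_pos: [0.5885, 0.2932, 0.0507]
tcp_rot: [-2.221, -2.221, 0.001]
wrist_force: [-0.4, -0.7, -0.7]
width: 0.573
grip_force: 31.3
```

Call:
drive_tool:
  rows:
    - [0,0,0,0,0,0.02,0.45]
    - [0,0,0,0,0,0.02,0.45]
    - [0,0,0,0,0,0,0.45]
    - [0,0,0,0,0,0,0.45]

```text
time: 6.2
tool_pos: [0.5837, 0.2918, 0.0098]
tcp_rot: [-2.219, -2.221, 0.008]
wrist_force: [-0.3, -0.1, 0.7]
width: 0.573
grip_force: 31.3
```

Call:
drive_tool:
  rows:
    - [0,0,0,0,0,0.008,0.45]
    - [0,0,0,0,0,0,0.45]
    - [0,0,0,0,0,0,0.75]
    - [0,0,0,0,0,0,0.75]
    - [0,0,0,0,0,0,0.75]
    - [0,0,0,0,0,-0.035,0.75]
    - [0,0,0,0,0,-0.04,1]
    - [0,0,-7.1,0,0,0,1]

```text
time: 6.87
tool_pos: [0.5925, 0.2955, 0.088]
tcp_rot: [2.074, 2.352, 0.02]
wrist_force: [1.6, 0.8, 1.0]
width: 0.993
grip_force: 0.0
```

Call:
drive_tool:
  rows:
    - [0,0,-7.1,0,0,0,1]
    - [0,0,-7.1,0,0,0,1]
    - [0,0,-7.1,0,0,0,1]
    - [0,0,-7.1,0,0,0,1]
    - [0,0,-7.1,0,0,0,1]
    - [0,0,-7.1,0,0,0,1]
    - [0,0,-7.1,0,0,0,1]
    - [0,0,-7.1,0,0,0,1]

```text
time: 7.53
tool_pos: [0.5873, 0.2931, 0.0794]
tcp_rot: [0.699, 3.062, 0.001]
wrist_force: [-0.8, -0.8, -0.3]
width: 1.002
grip_force: 0.0
```

Call:
drive_tool:
  rows:
    - [0,0,-7.1,0,0,0,1]
    - [0,0,-7.1,0,0,0,1]
    - [0,0,-7.1,0,0,0,1]
    - [0,0,-4.8,0,0,0,1]
    - [0,0,0,0.03,-0.031,0,1]
    - [0,0,0,0.03,-0.031,0,1]
    - [0,0,0,0.03,-0.031,0,1]
    - [0,0,0,0.03,-0.031,0,1]

```text
time: 8.2
tool_pos: [0.4701, 0.1722, 0.079]
tcp_rot: [-0.003, 3.141, 0.0]
wrist_force: [0.4, -0.3, 0.3]
width: 1.002
grip_force: 0.0
```

Call:
drive_tool:
  rows:
    - [0,0,0,0.03,-0.031,0,1]
    - [0,0,0,0,0,0,1]
    - [0,0,0,0,0,0,1]

```text
time: 8.45
tool_pos: [0.4399, 0.1417, 0.0785]
tcp_rot: [-0.002, -3.141, 0.0]
wrist_force: [0.2, 0.6, 0.4]
width: 1.0
grip_force: 0.0
```

```bash
python3 - <<'E'
from m import *
p=wrist('w3.png'); s=status.read_state(); print(s['tool_pos'],s['q'])
f=masks_of(p,'nut'); print([(d['score'],d['bbox']) for d in f])
l,t,r,b=map(int,f[0]['bbox']); u,v=(l+r)//2,(t+b)//2
cv2.imwrite('pics/w3c.png',cv2.resize(cv2.imread('pics/w3.png')[max(v-30,0):v+30,u-40:u+40],None,fx=8,fy=8,interpolation=cv2.INTER_CUBIC)); print(u-40,max(v-30,0))
E
```

```text
[0.4423 0.1428 0.0794] [ 0.2587  0.0159  2.189   0.0002  0.9348 -1.3119]
[(0.95, [288.3, 188.1, 316.9, 223.8]), (0.2, [473.4, 363.5, 502.5, 380.8])]
262 175
```

View pics/w3c.png

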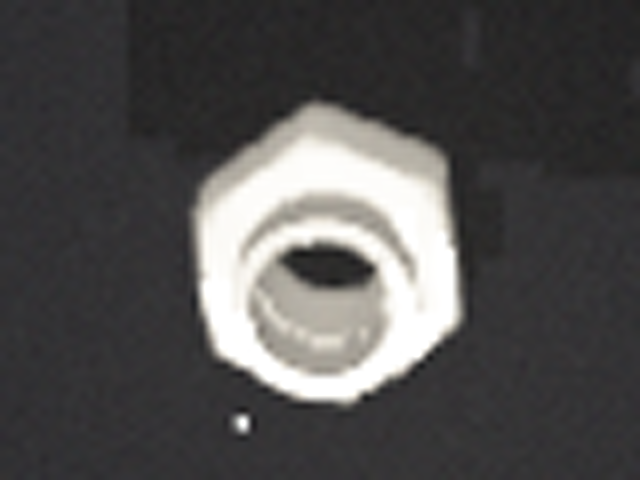

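```bash
python3 - <<'E'
from m import *
p=ld('w3.png')
h=atz(p,303.3,208.3,.014);print(h)
c=[atz(p,262+a/8,175+b/8,.014) for a,b in [(318,135),(445,180),(460,315),(345,400),(215,355),(200,215)]]
print([np.linalg.norm(c[i]-c[i-3]) for i in range(3)],[np.linalg.norm((c[i]+c[i-1]-c[i-3]-c[i-4])/2) for i in range(3)])
d=c[2]-c[1];e=c[4]-c[5];print(np.degrees(np.arctan2(d[1],d[0])),np.degrees(np.arctan2(e[1],e[0])))
# neck top centre (two views) for height: w1 and w3
p1=ld('w1.png');print(tri([ray(p1,265+203*800/960*.0+ (203/400*60),235+225/333*50),ray(p,262+318/8,175+305/8)]))
E
```

```text
[0.4368 0.1308 0.014 ]
[np.float64(0.026384691722717308), np.float64(0.027918700325326517), np.float64(0.026229560152669258)] [np.float64(0.022421012762640875), np.float64(0.023947347610711066), np.float64(0.02337227362243504)]
6.038483253975052 4.078726392366124
[0.4376 0.1297 0.0242]
```

Call:
drive_tool:
  rows:
    - [0,0,0,0.005,-0.012,0.02,0.8]
    - [0,0,-5,0,0,0.03,0.6]
    - [0,0,0,0,0,0.02,0.6]
    - [0,0,0,0,0,0,0.6]
    - [0,0,0,0,0,0,0.6]

```text
time: 8.97
tool_pos: [0.4376, 0.1317, 0.0084]
tcp_rot: [0.139, -3.137, 0.0]
wrist_force: [0.6, -0.2, -0.0]
width: 0.602
grip_force: 0.0
```

Call:
drive_tool:
  rows:
    - [0,0,0,0,0,0.006,0.5]
    - [0,0,0,0,0,0,0.2]
    - [0,0,0,0,0,0,0.2]
    - [0,0,0,0,0,0,0.2]
    - [0,0,0,0,0,0,0.2]
    - [0,0,0,0,0,0,0.2]
    - [0,0,0,0,0,0,0.2]
    - [0,0,0,0,0,0,0.2]

```text
time: 9.63
tool_pos: [0.4385, 0.1316, 0.0039]
tcp_rot: [-0.138, 3.136, 0.001]
wrist_force: [0.1, 1.6, 5.0]
width: 0.269
grip_force: 30.6
```

Call:
drive_tool:
  rows:
    - [0,0,0,0,0,-0.02,0.2]
    - [0,0,0,0,0,-0.03,0.2]
    - [0,0,0,-0.041,0.0115,0,0.2]
    - [0,0,0,-0.041,0.0115,0,0.2]
    - [0,0,0,-0.041,0.0115,0,0.2]
    - [0,0,0,-0.041,0.0115,0,0.2]
    - [0,0,0,-0.04,0.0115,0,0.2]
    - [0,0,0,0,0,0,0.2]

```text
time: 10.3
tool_pos: [0.639, 0.2075, 0.0523]
tcp_rot: [-0.138, 3.132, 0.002]
wrist_force: [-0.1, 0.4, -0.1]
width: 0.263
grip_force: 30.0
```

Call:
drive_tool:
  rows:
    - [0,0,-4.7,0,0,0.02,0.2]
    - [0,0,0,0,0,0.015,0.2]
    - [0,0,0,0,0,0,0.2]
    - [0,0,0,0,0,0,0.2]
    - [0,0,0,0,0,0,0.2]

```text
time: 10.72
tool_pos: [0.631, 0.2047, 0.0176]
tcp_rot: [0.265, -3.129, 0.0]
wrist_force: [0.1, 0.4, -0.7]
width: 0.268
grip_force: 30.0
```

Call:
drive_tool:
  rows:
    - [0,0,0,-0.002,0,0.005,0.2]
    - [0,0,0,0,0,0.005,0.2]
    - [0,0,0,0,0,0,0.2]
    - [0,0,0,0,0,0,0.45]
    - [0,0,0,0,0,0,0.45]
    - [0,0,0,0,0,0,0.45]
    - [0,0,0,0,0,-0.02,0.45]
    - [0,0,0,0,0,-0.04,0.6]

```text
time: 11.38
tool_pos: [0.6289, 0.204, 0.0622]
tcp_rot: [0.266, -3.118, 0.004]
wrist_force: [-0.3, 0.9, -0.8]
width: 0.575
grip_force: 0.0
```

Call:
drive_tool:
  rows:
    - [0,0,0,0.03,0,-0.04,1]
    - [0,0,0,0.03,0,-0.03,1]
    - [0,0,0,0,0,0,1]
    - [0,0,0,0,0,0,1]

```text
time: 11.72
tool_pos: [0.5813, 0.1967, 0.1339]
tcp_rot: [-0.267, 3.124, 0.002]
wrist_force: [-0.3, -0.0, -0.2]
width: 0.999
grip_force: 0.0
```

```bash
python3 - <<'E'
from m import *
p=wrist('w4.png'); s=status.read_state(); print(s['tool_pos'],s['time'])
E
```

```text
[0.5808 0.1964 0.1318] 11.7667
```

View pics/w4.png

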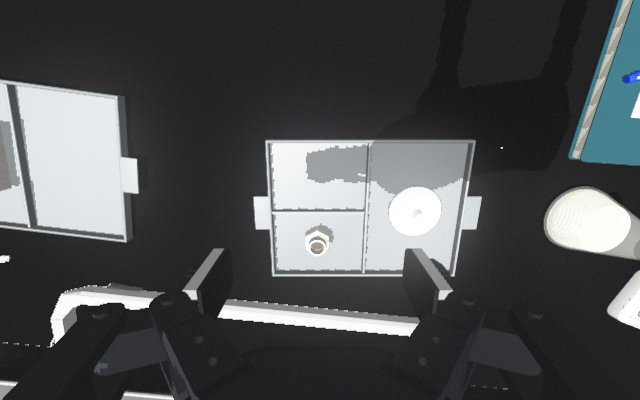

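Call:
drive_tool:
  rows:
    - [0,0,7.12,0,0,0,1]
    - [0,0,7.12,0,0,0,1]
    - [0,0,7.12,0,0,0,1]
    - [0,0,7.12,0,0,0,1]
    - [0,0,7.12,0,0,0,1]
    - [0,0,7.12,0,0,0,1]
    - [0,0,7.12,0,0,0,1]

```text
time: 12.35
tool_pos: [0.5798, 0.1959, 0.1278]
tcp_rot: [-1.085, -2.945, 0.004]
wrist_force: [-1.1, -0.3, 0.0]
width: 1.0
grip_force: 0.0
```

Call:
drive_tool:
  rows:
    - [0,0,7.12,0,0,0,1]
    - [0,0,7.12,0,0,0,1]
    - [0,0,7.12,0,0,0,1]
    - [0,0,7.12,0,0,0,1]
    - [0,0,7.12,0,0,0,1]
    - [0,0,7.12,0,0,0,1]
    - [0,0,7.12,0,0,0,1]

```text
time: 12.93
tool_pos: [0.5798, 0.1959, 0.1278]
tcp_rot: [-2.226, -2.215, 0.005]
wrist_force: [0.4, -0.2, 0.1]
width: 1.002
grip_force: 0.0
```

Call:
drive_tool:
  rows:
    - [0,0,0,-0.04,-0.029,0,1]
    - [0,0,0,-0.04,-0.029,0,1]
    - [0,0,0,-0.04,-0.029,0,1]
    - [0,0,0,-0.04,-0.029,0,1]
    - [0,0,0,-0.04,-0.029,0,1]
    - [0,0,0,0,0,0,1]
    - [0,0,0,0,0,0,1]

```text
time: 13.52
tool_pos: [0.4563, 0.0258, 0.1285]
tcp_rot: [-2.222, -2.217, 0.004]
wrist_force: [0.8, 0.7, -0.6]
width: 0.996
grip_force: 0.0
```

```bash
python3 - <<'E'
from m import *
p=wrist('w5.png'); s=status.read_state(); print(s['tool_pos'],s['tcp_rot'],s['time'])
for t in ['plug','block_tray']:
    print(t,[(round(d['score'],2),list(map(int,d['bbox']))) for d in masks_of(p,t)])
E
```

```text
[0.4578 0.0268 0.1293] [-2.2216 -2.2193  0.0016] 13.5667
plug [(0.92, [276, 206, 306, 245]), (0.68, [268, 281, 308, 337])]
block_tray [(0.83, [384, 190, 543, 355])]
```

View pics/w5.png

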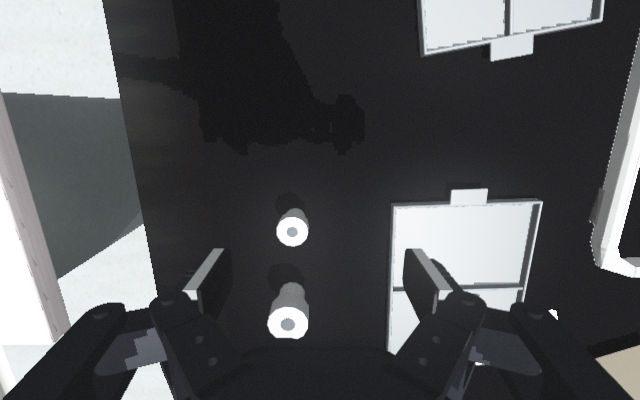

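```bash
python3 - <<'E'
from m import *
p=ld('w5.png'); im=cv2.imread('pics/w5.png'); g=(im.min(2)>185).astype('uint8')
for n,(x0,y0,x1,y1),z in [('S',(265,200,320,255),.038),('L',(255,295,325,350),.052)]:
    k,l,st,c=cv2.connectedComponentsWithStats(g[y0:y1,x0:x1]); i=st[1:,4].argmax()+1
    cn=max(cv2.findContours((l==i).astype('uint8'),0,1)[0],key=cv2.contourArea); e=cv2.fitEllipse(cv2.convexHull(cn)); u,v=e[0][0]+x0,e[0][1]+y0; a=max(e[1])+1
    print(n,u,v,e[1],atz(p,u,v,z),'diam',np.linalg.norm(atz(p,u-a/2,v,z)-atz(p,u+a/2,v,z)))
C=[atz(p,a,b,.011) for a,b in [(391,205),(541,202)]];print(C,np.degrees(np.arctan2(*(C[1]-C[0])[1::-1])))
cv2.imwrite('pics/w5c.png',cv2.resize(im[195:345,245:345],None,fx=4,fy=4,interpolation=cv2.INTER_CUBIC))
E
```

```text
S 291.9366989135742 231.09513473510742 (29.356861114501953, 31.562063217163086) [ 0.4337 -0.0016  0.038 ] diam 0.028260486383325966
L 287.50403213500977 323.138391494751 (33.394439697265625, 40.70746612548828) [ 0.4286 -0.0858  0.052 ] diam 0.03778794608428537
[array([0.5248, 0.0132, 0.011 ]), array([0.6647, 0.016 , 0.011 ])] 1.1583491376597628
```

View pics/w5c.png

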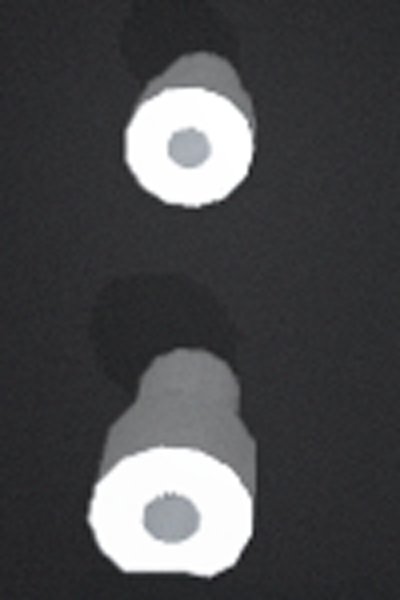

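Call:
drive_tool:
  rows:
    - [0,0,0,-0.031,0.029,0.004,1]
    - [0,0,0,-0.031,0.029,0.004,1]
    - [0,0,0,-0.031,0.029,0.004,1]
    - [0,0,0,-0.031,0.029,0.004,1]
    - [0,0,0,-0.031,0.029,0.004,1]
    - [0,0,0,0,0,0,1]
    - [0,0,0,0,0,0,1]
    - [0,0,0,0,0,0,1]

```text
time: 14.33
tool_pos: [0.6004, -0.1228, 0.1098]
tcp_rot: [-2.218, -2.222, 0.001]
wrist_force: [-0.4, -0.1, 0.2]
width: 1.0
grip_force: 0.0
```

```bash
python3 - <<'E'
from m import *
p=wrist('w6.png'); s=status.read_state(); print(s['tool_pos'],s['tcp_rot'],s['time'])
print([(d['score'],d['bbox']) for d in masks_of(p,'filter_1')],[(d['score'],d['bbox']) for d in masks_of(p,'vial')])
im=cv2.imread('pics/w6.png');cv2.imwrite('pics/w6c.png',cv2.resize(im[140:300,200:440],None,fx=3,fy=3,interpolation=cv2.INTER_CUBIC))
E
```

```text
[ 0.5998 -0.1225  0.1102] [-2.2173 -2.2232  0.001 ] 14.3833
[(0.37, [320.6, 337.1, 335.0, 342.9])] []
```

View pics/w6c.png

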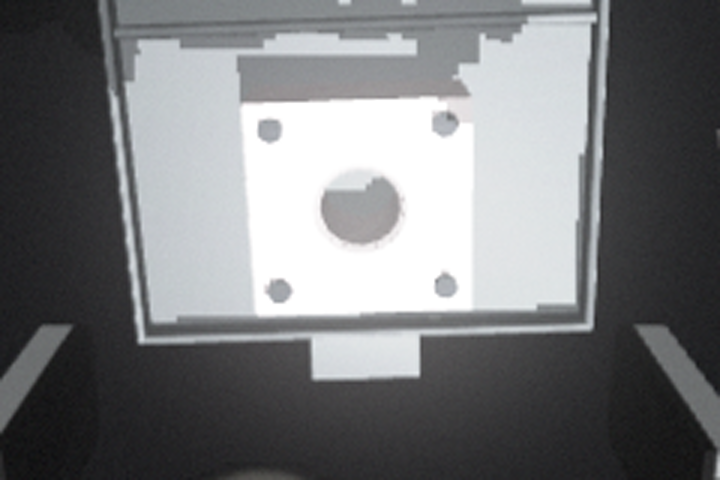

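```bash
python3 - <<'E'
from m import *
p=ld('w6.png')
f=lambda a,b,z=.029:atz(p,200+a/3,140+b/3,z)
print('bore',f(362,208.5),'holes',sum(f(*q) for q in [(269,130),(445,123),(279,291),(445,286)])/4,'dia',np.linalg.norm(f(319,208)-f(405,208)))
print('blk',[f(*q) for q in [(241,101),(474,96),(474,311),(255,317)]],np.linalg.norm(f(241,101)-f(474,96)))
print('tray',f(138,341,.011),f(592,327,.011))
# height of the bore mouth: second view (top cam)
T=dict(intrinsics=np.array([[390.3535,0,318.568],[0,390.3535,203.097],[0,0,1]]),world_from_camera=np.array([[0.02207136,0.99708226,-0.07307409,0.38249891],[-0.99963402,0.020866,-0.01721758,0.01107048],[-0.01564258,0.07342737,0.99717788,1.36937098],[0,0,0,1]]))
print(tri([ray(p,320.5,209.4),ray(T,170+491/2.5,130+97/2.5)]))
E
```

```text
bore [ 0.6026 -0.127   0.029 ] holes [ 0.602  -0.1274  0.029 ] dia 0.02327432585890858
blk [array([ 0.5709, -0.0974,  0.029 ]), array([ 0.6316, -0.0959,  0.029 ]), array([ 0.6342, -0.1573,  0.029 ]), array([ 0.5727, -0.1594,  0.029 ])] 0.06074478383251775
tray [ 0.5343 -0.1765  0.011 ] [ 0.6731 -0.1712  0.011 ]
[ 0.6031 -0.1286  0.0253]
```

Call:
drive_tool:
  rows:
    - [0,0,0,0.024,-0.033,-0.002,1]
    - [0,0,0,0.024,-0.033,-0.002,1]
    - [0,0,0,0.025,-0.033,-0.002,1]
    - [0,0,0,0.025,-0.033,-0.002,1]
    - [0,0,0,0.025,-0.033,0,1]
    - [0,0,0,0,0,0,1]
    - [0,0,0,0,0,0,1]
    - [0,0,0,0,0,0,1]

```text
time: 15.15
tool_pos: [0.4352, -0.0005, 0.1199]
tcp_rot: [2.216, 2.223, 0.003]
wrist_force: [1.5, -0.2, 1.1]
width: 1.001
grip_force: 0.0
```

```bash
python3 - <<'E'
from m import *
p=wrist('w7.png'); s=status.read_state(); print(s['tool_pos'],s['tcp_rot'],s['time'])
im=cv2.imread('pics/w7.png'); g=(im.min(2)>185).astype('uint8')
f=masks_of(p,'plug'); print([(d['score'],d['bbox']) for d in f])
b=[int(v) for v in f[0]['bbox']]; x0,y0,x1,y1=b[0]-5,b[1]-5,b[2]+5,b[3]+5
k,l,st,c=cv2.connectedComponentsWithStats(g[y0:y1,x0:x1]); i=st[1:,4].argmax()+1
cn=max(cv2.findContours((l==i).astype('uint8'),0,1)[0],key=cv2.contourArea); e=cv2.fitEllipse(cv2.convexHull(cn)); u,v=e[0][0]+x0,e[0][1]+y0
print(u,v,e[1],atz(p,u,v,.038)); p5=ld('w5.png'); print('tri',tri([ray(p,u,v),ray(p5,291.94,231.1)]))
E
```

```text
[ 0.436 -0.001  0.12 ] [2.2174 2.2223 0.0028] 15.2
[(0.75, [287.2, 263.5, 328.8, 322.6])]
309.135290145874 304.62047958374023 (37.161102294921875, 42.841590881347656) [ 0.4281 -0.0965  0.038 ]
tri [0.4481 0.1112 0.3075]
```

```bash
python3 - <<'E'
from m import *
p=ld('w7.png'); im=cv2.imread('pics/w7.png'); g=(im.min(2)>185).astype('uint8')
x0,y0,x1,y1=280,160,355,245
k,l,st,c=cv2.connectedComponentsWithStats(g[y0:y1,x0:x1]); i=st[1:,4].argmax()+1
cn=max(cv2.findContours((l==i).astype('uint8'),0,1)[0],key=cv2.contourArea); e=cv2.fitEllipse(cv2.convexHull(cn)); u,v=e[0][0]+x0,e[0][1]+y0
print(st[i],u,v,e[1],atz(p,u,v,.038)); p5=ld('w5.png'); print('tri',tri([ray(p,u,v),ray(p5,291.94,231.1)]))
E
```

```text
[ 19  30  34  32 823] 315.38162994384766 205.22613525390625 (32.08971405029297, 33.591495513916016) [ 0.4336 -0.0015  0.038 ]
tri [ 0.4336 -0.0015  0.0382]
```

Call:
drive_tool:
  rows:
    - [0,0,0,-0.0005,-0.002,0.03,0.8]
    - [0,0,0,0,0,0.03,0.6]
    - [0,0,0,0,0,0.025,0.6]
    - [0,0,0,0,0,0.01,0.6]
    - [0,0,0,0,0,0,0.6]
    - [0,0,0,0,0,0,0.6]
    - [0,0,0,0,0,0,0.6]

```text
time: 15.83
tool_pos: [0.4347, -0.002, 0.0254]
tcp_rot: [2.219, 2.221, 0.002]
wrist_force: [0.8, 0.6, 0.1]
width: 0.6
grip_force: 0.0
```

Call:
drive_tool:
  rows:
    - [0,0,0,0,-0.001,0.003,0.6]
    - [0,0,0,0,0,0,0.2]
    - [0,0,0,0,0,0,0.2]
    - [0,0,0,0,0,0,0.2]
    - [0,0,0,0,0,0,0.2]
    - [0,0,0,0,0,0,0.2]
    - [0,0,0,0,0,0,0.2]
    - [0,0,0,0,0,0,0.2]
  force: 60

```text
time: 16.5
tool_pos: [0.4327, -0.0016, 0.0221]
tcp_rot: [2.219, 2.222, 0.002]
wrist_force: [-1.3, -0.5, 6.1]
width: 0.298
grip_force: 58.7
```

Call:
drive_tool:
  rows:
    - [0,0,0,0,0,0,0.2]
    - [0,0,0,0,0,0,0.2]

```text
time: 16.67
tool_pos: [0.4327, -0.0016, 0.0221]
tcp_rot: [2.219, 2.222, 0.002]
wrist_force: [-1.2, -0.0, 5.2]
width: 0.3
grip_force: 58.7
```

Call:
drive_tool:
  rows:
    - [0,0,0,0,0,-0.02,0.2]
    - [0,0,0,0,0,-0.03,0.2]
    - [0,0,0,-0.025,0.034,0,0.2]
    - [0,0,0,-0.025,0.034,0,0.2]
    - [0,0,0,-0.025,0.034,0,0.2]
    - [0,0,0,-0.025,0.034,0,0.2]
    - [0,0,0,-0.025,0.034,0,0.2]
    - [0,0,0,0,0,0,0.2]

```text
time: 17.33
tool_pos: [0.6066, -0.1295, 0.0715]
tcp_rot: [2.217, 2.215, 0.004]
wrist_force: [0.7, -0.3, -0.4]
width: 0.303
grip_force: 59.5
```

Call:
drive_tool:
  rows:
    - [0,0,0,0,0,0,0.2]
    - [0,0,0,0,0,0,0.2]
    - [0,0,0,0,0,0,0.2]

```text
time: 17.58
tool_pos: [0.5981, -0.1239, 0.0703]
tcp_rot: [-2.218, -2.222, 0.002]
wrist_force: [0.6, 0.1, -0.6]
width: 0.298
grip_force: 59.5
```

Call:
drive_tool:
  rows:
    - [0,0,0,-0.0034,0.0043,0,0.2]
    - [0,0,0,0,0,0.01,0.2]
    - [0,0,0,0,0,0,0.2]
    - [0,0,0,0,0,0,0.2]
    - [0,0,0,0,0,0,0.2]
    - [0,0,0,0,0,0,0.2]

```text
time: 18.08
tool_pos: [0.6041, -0.128, 0.0611]
tcp_rot: [2.22, 2.223, 0.0]
wrist_force: [-0.5, 0.3, -0.7]
width: 0.299
grip_force: 59.5
```

```bash
python3 - <<'E'
from m import *
p=wrist('w8.png'); s=status.read_state(); print(s['tool_pos'],s['tcp_rot'],s['wrist_force'],s['time'])
im=cv2.imread('pics/w8.png');cv2.imwrite('pics/w8c.png',cv2.resize(im[140:340,200:440],None,fx=3,fy=3,interpolation=cv2.INTER_CUBIC))
E
```

```text
[ 0.6042 -0.1281  0.0612] [2.2197 2.2228 0.0002] [ 0.2926  0.0975 -0.5092] 18.1333
```

View pics/w8c.png

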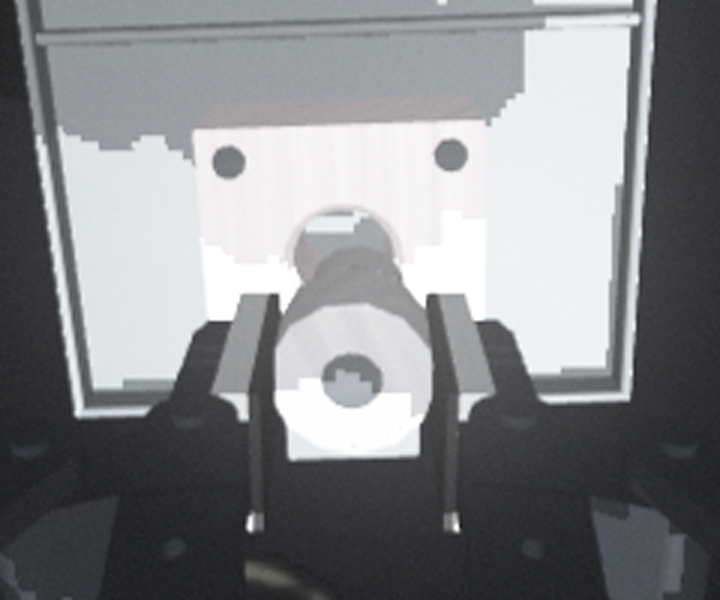

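Call:
drive_tool:
  rows:
    - [0,0,0,0.0008,-0.0015,0.004,0.2]
    - [0,0,0,0,0,0.003,0.2]
    - [0,0,0,0,0,0.003,0.2]
    - [0,0,0,0,0,0.002,0.2]
    - [0,0,0,0,0,0.002,0.2]
    - [0,0,0,0,0,0,0.2]
    - [0,0,0,0,0,0,0.2]

```text
time: 18.72
tool_pos: [0.6022, -0.1273, 0.0466]
tcp_rot: [-2.219, -2.222, 0.001]
wrist_force: [-0.9, 0.1, -0.6]
width: 0.3
grip_force: 59.5
```

Call:
drive_tool:
  rows:
    - [0,0,0,0,0,0.004,0.2]
    - [0,0,0,0,0,0.004,0.2]
    - [0,0,0,0,0,0.004,0.2]
    - [0,0,0,0,0,0.003,0.2]
    - [0,0,0,0,0,0,0.2]
    - [0,0,0,0,0,0,0.2]

```text
time: 19.22
tool_pos: [0.6022, -0.1273, 0.0314]
tcp_rot: [-2.219, -2.222, 0.001]
wrist_force: [-1.9, 0.6, -2.0]
width: 0.299
grip_force: 59.6
```

Call:
drive_tool:
  rows:
    - [0,0,0,0,0,0.001,0.2]
    - [0,0,0,0,0,0.001,0.2]
    - [0,0,0,0,0,0.001,0.2]
    - [0,0,0,0,0,0,0.2]
    - [0,0,0,0,0,0,0.2]

```text
time: 19.63
tool_pos: [0.6023, -0.1273, 0.0294]
tcp_rot: [-2.22, -2.222, 0.001]
wrist_force: [-4.8, 1.2, 4.4]
width: 0.297
grip_force: 60.0
```

Call:
drive_tool:
  rows:
    - [0,0,0,0,0,0.001,0.2]
    - [0,0,0,0,0,0,0.2]
    - [0,0,0,0,0,0,0.2]

```text
time: 19.88
tool_pos: [0.6024, -0.1273, 0.0293]
tcp_rot: [-2.22, -2.222, 0.001]
wrist_force: [-6.9, 1.0, 10.3]
width: 0.299
grip_force: 60.6
```

Call:
drive_tool:
  rows:
    - [0,0,0,0,0,0,0.6]
    - [0,0,0,0,0,0,0.6]
    - [0,0,0,0,0,0,0.6]
    - [0,0,0,0,0,-0.03,0.6]
    - [0,0,0,0,0,-0.03,1]
    - [0,0,0,-0.03,-0.01,-0.02,1]
    - [0,0,0,-0.033,-0.01,0,1]
    - [0,0,0,-0.033,-0.01,0,1]

```text
time: 20.55
tool_pos: [0.5753, -0.225, 0.1111]
tcp_rot: [2.213, 2.221, 0.004]
wrist_force: [-0.3, -0.3, -1.0]
width: 1.001
grip_force: 0.0
```

Call:
drive_tool:
  rows:
    - [0,0,0,-0.033,-0.01,0,1]
    - [0,0,0,-0.033,-0.01,0,1]
    - [0,0,0,0,0,0,1]
    - [0,0,0,0,0,0,1]
    - [0,0,0,0,0,0,1]

```text
time: 20.97
tool_pos: [0.5531, -0.2896, 0.108]
tcp_rot: [2.221, 2.221, 0.001]
wrist_force: [0.2, 0.7, -0.6]
width: 0.997
grip_force: 0.0
```

```bash
python3 - <<'E'
from m import *
p=wrist('w9.png'); s=status.read_state(); print(s['tool_pos'],s['tcp_rot'],s['time'])
for t in ['filter_1','vial','beaker']:
    print(t,[(round(d['score'],2),np.round(d['bbox']).astype(int)) for d in masks_of(p,t)])
E
```

```text
[ 0.5533 -0.289   0.1079] [2.22   2.2228 0.0008] 21.0167
filter_1 [(0.62, array([359, 181, 415, 240]))]
vial [(0.94, array([208, 209, 250, 250]))]
beaker [(0.9, array([152, 312, 239, 399]))]
```

View pics/w9.png

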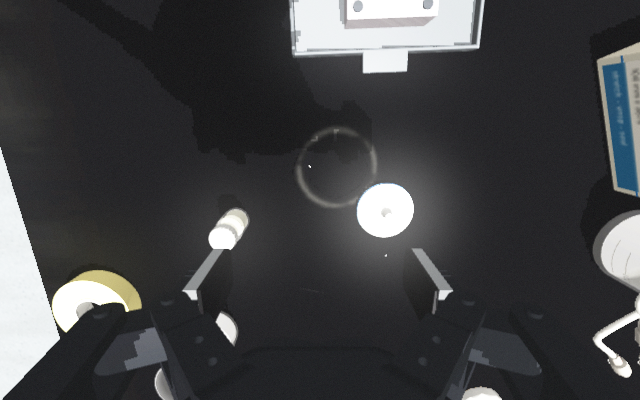

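```bash
python3 - <<'E'
from m import *
p=ld('w9.png'); im=cv2.imread('pics/w9.png'); g=(im.min(2)>150).astype('uint8')
k,l,st,c=cv2.connectedComponentsWithStats(g[175:245,350:422]); i=st[1:,4].argmax()+1; u,v=c[i]+[350,175]
print(st[i],u,v,[atz(p,u,v,z) for z in (0,.005)])
T=dict(intrinsics=np.array([[390.3535,0,318.568],[0,390.3535,203.097],[0,0,1]]),world_from_camera=np.array([[0.02207136,0.99708226,-0.07307409,0.38249891],[-0.99963402,0.020866,-0.01721758,0.01107048],[-0.01564258,0.07342737,0.99717788,1.36937098],[0,0,0,1]]))
print('tri',tri([ray(p,u,v),ray(T,170+614/2.5,130+95/2.5)]))
print('vial cap',atz(p,223,239,.046),'tri',tri([ray(p,223,239),ray(T,170+627/2.5,130+188/2.5)]),'foot',atz(p,237,219,0))
print('ring',atz(p,337,166,0),'bore area')
E
```

```text
[   7    8   57   55 2469] 384.8724179829891 209.9453219927096 [array([ 0.6145, -0.3037,  0.    ]), array([ 0.6132, -0.3019,  0.005 ])]
tri [ 0.6154 -0.3058 -0.0054]
vial cap [ 0.4805 -0.3113  0.046 ] tri [ 0.4797 -0.3127  0.0434] foot [ 0.4791 -0.3125  0.    ]
ring [ 0.5701 -0.2632  0.    ] bore area
```

Call:
drive_tool:
  rows:
    - [0,0,0,-0.0065,0.03,0,1]
    - [0,0,0,-0.0065,0.03,0,1]
    - [0,0,-7.1,0,0,0.01,1]
    - [0,0,-7.1,0,0,0.01,1]
    - [0,0,-7.1,0,0,0.01,1]
    - [0,0,-7.1,0,0,0.01,1]
    - [0,0,-7.1,0,0,0.01,1]
    - [0,0,-7.1,0,0,0.01,1]

```text
time: 21.83
tool_pos: [0.6134, -0.3011, 0.0475]
tcp_rot: [-1.249, -2.882, -0.0]
wrist_force: [-0.1, 0.8, -0.0]
width: 1.0
grip_force: 0.0
```

Call:
drive_tool:
  rows:
    - [0,0,0,0,0,0.01,1]
    - [0,0,0,0,0,0,1]
    - [0,0,0,0,0,0,1]

```text
time: 22.08
tool_pos: [0.6125, -0.3014, 0.0371]
tcp_rot: [-1.263, -2.874, -0.0]
wrist_force: [-0.1, 0.5, 0.5]
width: 1.001
grip_force: 0.0
```

```bash
python3 - <<'E'
from m import *
p=wrist('w10.png'); s=status.read_state(); print(s['tool_pos'],s['tcp_rot'],s['time'])
im=p['color']
for d in masks_of(p,'filter_1'):
    g=((im.min(2)>150)&d['mask']).astype('uint8'); M=cv2.moments(g,True); u,v=M['m10']/M['m00'],M['m01']/M['m00']; print(d['score'],d['bbox'],u,v,atz(p,u,v,.005),tri([ray(p,u,v),ray(ld('w9.png'),384.9,209.9)]))
R=Rt.from_rotvec(s['tcp_rot']).as_matrix(); print('to tool',R.T@(np.array([.6132,-.302,-.002])-s['tool_pos']))
E
```

```text
[ 0.6131 -0.3019  0.038 ] [-1.2633 -2.8761 -0.    ] 22.1333
0.7 [277.8, 189.7, 361.5, 268.3] 317.81805960116515 228.54066771230114 [ 0.6125 -0.3015  0.005 ] [ 0.6142 -0.3034 -0.0001]
to tool [-0.0002  0.      0.04  ]
```

Centred on the filter, at rest on the bench; descend and grip.

Call:
drive_tool:
  rows:
    - [0,0,0,0,0,0.02,1]
    - [0,0,0,0,0,0.015,1]
    - [0,0,0,0,0,0.004,1]
    - [0,0,0,0,0,0,1]
    - [0,0,0,0,0,0,1]
    - [0,0,0,0,0,0,0.5]
    - [0,0,0,0,0,0,0.45]
    - [0,0,0,0,0,0,0.45]
  force: 30

```text
time: 22.85
tool_pos: [0.6136, -0.3028, 0.0]
tcp_rot: [1.261, 2.876, -0.0]
wrist_force: [1.0, -0.1, 0.1]
width: 0.607
grip_force: 0.0
```

Call:
drive_tool:
  rows:
    - [0,0,0,0,0,0,0.45]
    - [0,0,0,0,0,0,0.45]
    - [0,0,0,0,0,0,0.45]
    - [0,0,0,0,0,0,0.45]

```text
time: 23.18
tool_pos: [0.6138, -0.3029, 0.0003]
tcp_rot: [1.26, 2.876, -0.0]
wrist_force: [-1.0, 0.5, 6.1]
width: 0.571
grip_force: 31.4
```

Call:
drive_tool:
  rows:
    - [0,0,0,0,0,-0.03,0.45]
    - [0,0,0,0,0,-0.03,0.45]
    - [0,0,7.1,0,0,-0.03,0.45]
    - [0,0,7.1,0,0,0,0.45]
    - [0,0,7.1,0,0,0,0.45]
    - [0,0,7.1,0,0,0,0.45]
    - [0,0,7.1,0,0,0,0.45]
    - [0,0,7.1,0,0,0,0.45]

```text
time: 23.85
tool_pos: [0.6124, -0.3021, 0.0885]
tcp_rot: [-2.226, -2.215, 0.0]
wrist_force: [-0.1, -0.0, -0.6]
width: 0.577
grip_force: 31.2
```

Call:
drive_tool:
  rows:
    - [0,0,0,0.038,-0.002,0,0.45]
    - [0,0,0,0.038,-0.002,0,0.45]
    - [0,0,0,0.038,-0.002,0,0.45]
    - [0,0,0,0.038,-0.002,0,0.45]
    - [0,0,0,0.038,-0.002,0,0.45]
    - [0,0,0,0.038,-0.002,0,0.45]
    - [0,0,0,0.038,-0.002,0,0.45]
    - [0,0,0,0,0,0,0.45]

```text
time: 24.52
tool_pos: [0.597, -0.0302, 0.0883]
tcp_rot: [-2.213, -2.225, -0.001]
wrist_force: [-0.6, -0.5, -0.1]
width: 0.573
grip_force: 31.2
```

Call:
drive_tool:
  rows:
    - [0,0,0,0,0,0,0.45]
    - [0,0,0,0,0,0,0.45]

```text
time: 24.68
tool_pos: [0.5983, -0.0364, 0.0887]
tcp_rot: [-2.219, -2.224, 0.001]
wrist_force: [-0.8, 0.3, 0.6]
width: 0.572
grip_force: 31.2
```

Call:
drive_tool:
  rows:
    - [0,0,0,0.003,0.001,0.03,0.45]
    - [0,0,0,0,0,0.03,0.45]
    - [0,0,0,0,0,0.015,0.45]
    - [0,0,0,0,0,0.005,0.45]
    - [0,0,0,0,0,0,0.45]
    - [0,0,0,0,0,0,0.45]

```text
time: 25.18
tool_pos: [0.6001, -0.0346, 0.0094]
tcp_rot: [2.221, 2.221, 0.0]
wrist_force: [0.6, -0.3, 0.6]
width: 0.578
grip_force: 31.2
```

Call:
drive_tool:
  rows:
    - [0,0,0,0,0,0.005,0.45]
    - [0,0,0,0,0,0,0.45]
    - [0,0,0,0,0,0,0.45]
    - [0,0,0,0,0,0,0.75]
    - [0,0,0,0,0,0,0.75]
    - [0,0,0,0,0,0,0.75]
    - [0,0,0,0,0,-0.04,0.75]
    - [0,0,0,0,0,-0.04,1]

```text
time: 25.85
tool_pos: [0.596, -0.0329, 0.0813]
tcp_rot: [-2.215, -2.218, 0.008]
wrist_force: [1.9, -0.1, 1.5]
width: 0.871
grip_force: 0.0
```

Call:
drive_tool:
  rows:
    - [0,0,0,-0.01,-0.01,-0.03,1]
    - [0,0,0,-0.038,-0.016,0,1]
    - [0,0,0,-0.038,-0.016,0,1]
    - [0,0,0,-0.038,-0.016,0,1]
    - [0,0,0,-0.038,-0.016,0,1]
    - [0,0,0,-0.038,-0.016,0,1]
    - [0,0,0,-0.038,-0.016,0,1]
    - [0,0,0,-0.038,-0.016,0,1]

```text
time: 26.52
tool_pos: [0.4769, -0.3111, 0.1145]
tcp_rot: [2.219, 2.223, 0.0]
wrist_force: [-0.1, -0.4, 1.0]
width: 0.996
grip_force: 0.0
```

Call:
drive_tool:
  rows:
    - [0,0,0,0,0,0,1]
    - [0,0,0,0,0,0,1]
    - [0,0,0,0,0,0,1]

```text
time: 26.77
tool_pos: [0.4778, -0.3094, 0.114]
tcp_rot: [-2.221, -2.221, -0.001]
wrist_force: [0.3, -0.2, 0.0]
width: 0.998
grip_force: 0.0
```

```bash
python3 - <<'E'
from m import *
p=wrist('w11.png'); s=status.read_state(); print(s['tool_pos'],s['tcp_rot'],s['time'])
print([(d['score'],d['bbox']) for d in masks_of(p,'vial')])
f=masks_of(p,'vial')[0]['bbox']; x0,y0,x1,y1=[int(q) for q in f]
im=cv2.imread('pics/w11.png'); x0-=20;y0-=15; a=im[y0:y1+15,x1-x1+x0:x1+20]; print(x0,y0,a.shape)
cv2.imwrite('pics/w11c.png',cv2.resize(a,None,fx=6,fy=6,interpolation=cv2.INTER_CUBIC))
E
```

```text
[ 0.4781 -0.3087  0.114 ] [-2.2194 -2.2228 -0.0007] 26.8167
[(0.9, [305.5, 183.7, 333.2, 226.7])]
285 168 (73, 68, 3)
```

View pics/w11c.png

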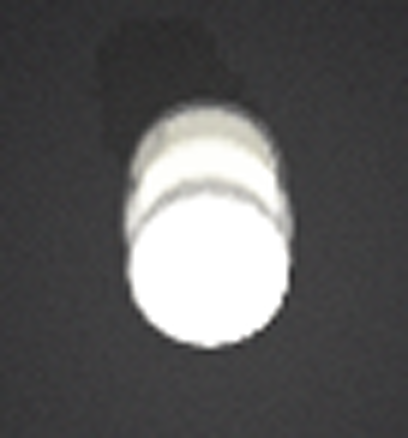

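```bash
python3 - <<'E'
from m import *
p=ld('w11.png'); print(atz(p,319.8,212.7,.046),tri([ray(p,319.8,212.7),ray(ld('w9.png'),223,239)]),'dia',162/6/291.7*.211)
E
```

```text
[ 0.4795 -0.3117  0.046 ] [ 0.4795 -0.3128  0.0429] dia 0.019530339389784025
```

Call:
drive_tool:
  rows:
    - [0,0,0,-0.0033,0.0014,0.03,0.8]
    - [0,0,0,0,0,0.03,0.6]
    - [0,0,0,0,0,0.025,0.6]
    - [0,0,0,0,0,0.007,0.6]
    - [0,0,0,0,0,0,0.6]
    - [0,0,0,0,0,0,0.6]
  force: 30

```text
time: 27.42
tool_pos: [0.4799, -0.3121, 0.0224]
tcp_rot: [-2.218, -2.224, 0.0]
wrist_force: [0.6, -0.5, 0.3]
width: 0.597
grip_force: 0.0
```

Call:
drive_tool:
  rows:
    - [0,0,0,0,0,0,0.3]
    - [0,0,0,0,0,0,0.1]
    - [0,0,0,0,0,0,0.1]
    - [0,0,0,0,0,0,0.1]
    - [0,0,0,0,0,0,0.1]
    - [0,0,0,0,0,0,0.1]
    - [0,0,0,0,0,0,0.1]
    - [0,0,0,0,0,0,0.1]

```text
time: 28.08
tool_pos: [0.4808, -0.3139, 0.0241]
tcp_rot: [2.218, 2.22, 0.001]
wrist_force: [0.3, 0.3, 7.1]
width: 0.253
grip_force: 29.3
```

Call:
drive_tool:
  rows:
    - [0,0,0,0,0,-0.03,0.1]
    - [0,0,0,0,0,-0.03,0.1]
    - [0,0,0,0.02,0.004,-0.03,0.1]
    - [0,0,0,0.039,0.007,0,0.1]
    - [0,0,0,0.039,0.007,0,0.1]
    - [0,0,0,0.039,0.007,0,0.1]
    - [0,0,0,0.039,0.007,0,0.1]
    - [0,0,0,0.039,0.007,0,0.1]

```text
time: 28.75
tool_pos: [0.518, -0.0963, 0.1126]
tcp_rot: [2.22, 2.221, 0.001]
wrist_force: [0.5, 0.2, -1.6]
width: 0.253
grip_force: 29.7
```

Call:
drive_tool:
  rows:
    - [0,0,0,0.039,0.007,0,0.1]
    - [0,0,0,0.039,0.007,0,0.1]
    - [0,0,0,0.039,0.007,0,0.1]
    - [0,0,0,0.039,0.007,0,0.1]
    - [0,0,0,0.039,0.007,0,0.1]
    - [0,0,0,0.039,0.007,0,0.1]
    - [0,0,0,0.039,0.007,0,0.1]
    - [0,0,0,0,0,0,0.1]

```text
time: 29.42
tool_pos: [0.568, 0.1817, 0.113]
tcp_rot: [-2.215, -2.227, -0.007]
wrist_force: [-0.2, 0.6, 0.5]
width: 0.256
grip_force: 29.7
```

Call:
drive_tool:
  rows:
    - [0,0,0,0,0,0,0.1]
    - [0,0,0,0,0,0,0.1]
    - [0,0,0,0,0,0,0.1]

```text
time: 29.67
tool_pos: [0.5662, 0.174, 0.1118]
tcp_rot: [-2.221, -2.222, 0.002]
wrist_force: [0.5, -0.0, -0.1]
width: 0.254
grip_force: 29.7
```

Call:
drive_tool:
  rows:
    - [0,0,0,0.019,0.003,0,0.1]
    - [0,0,0,0,0,0.03,0.1]
    - [0,0,0,0,0,0.03,0.1]
    - [0,0,0,0,0,0.015,0.1]
    - [0,0,0,0,0,0.004,0.1]
    - [0,0,0,0,0,0,0.1]
    - [0,0,0,0,0,0,0.1]
    - [0,0,0,0,0,0,0.1]

```text
time: 30.33
tool_pos: [0.5713, 0.194, 0.0348]
tcp_rot: [2.22, 2.221, 0.004]
wrist_force: [0.4, 0.1, -0.8]
width: 0.254
grip_force: 29.7
```

Call:
drive_tool:
  rows:
    - [0,0,0,0,0,0.004,0.1]
    - [0,0,0,0,0,0.0025,0.1]
    - [0,0,0,0,0,0,0.1]
    - [0,0,0,0,0,0,0.1]
    - [0,0,0,0,0,0,0.1]

```text
time: 30.75
tool_pos: [0.5704, 0.1945, 0.0272]
tcp_rot: [2.219, 2.222, 0.002]
wrist_force: [0.8, -0.6, 1.5]
width: 0.253
grip_force: 29.7
```

Call:
drive_tool:
  rows:
    - [0,0,0,0,0,0,0.35]
    - [0,0,0,0,0,0,0.45]
    - [0,0,0,0,0,0,0.45]
    - [0,0,0,0,0,-0.02,0.45]
    - [0,0,0,0,0,-0.035,0.45]
    - [0,0,0,0,0,-0.04,0.6]
    - [0,0,0,0,0,-0.04,1]
    - [0,0,0,0,-0.03,-0.03,1]

```text
time: 31.42
tool_pos: [0.5449, 0.1947, 0.1952]
tcp_rot: [2.218, 2.219, 0.01]
wrist_force: [0.8, 1.2, 0.3]
width: 0.857
grip_force: 0.0
```

Call:
drive_tool:
  rows:
    - [0,0,0,-0.02,-0.03,-0.03,1]
    - [0,0,0,-0.02,0,-0.03,1]
    - [0,0,0,-0.02,0,0,1]
    - [0,0,0,0,0,0,1]
    - [0,0,0,0,0,0,1]
    - [0,0,0,0,0,0,1]

```text
time: 31.92
tool_pos: [0.513, 0.1366, 0.2466]
tcp_rot: [-2.22, -2.221, 0.002]
wrist_force: [0.7, 0.1, -0.9]
width: 0.999
grip_force: 0.0
```

```bash
python3 - <<'E'
from m import *
p=wrist('w12.png'); s=status.read_state(); print(s['tool_pos'],s['time'])
for t in ['filter_1','vial','nut','plug','beaker','flask']:
    print(t,[(round(d['score'],2),np.round(d['bbox']).astype(int)) for d in masks_of(p,t)])
E
```

```text
[0.5129 0.1368 0.2463] 31.9667
filter_1 [(0.65, array([164,   0, 207,  40])), (0.59, array([361,  10, 405,  58]))]
vial [(0.9, array([355, 110, 376, 134]))]
nut [(0.93, array([406, 106, 424, 123]))]
plug [(0.82, array([246, 301, 271, 341])), (0.75, array([372, 333, 389, 349])), (0.52, array([327, 242, 420, 355]))]
beaker []
flask []
```

View pics/w12.png

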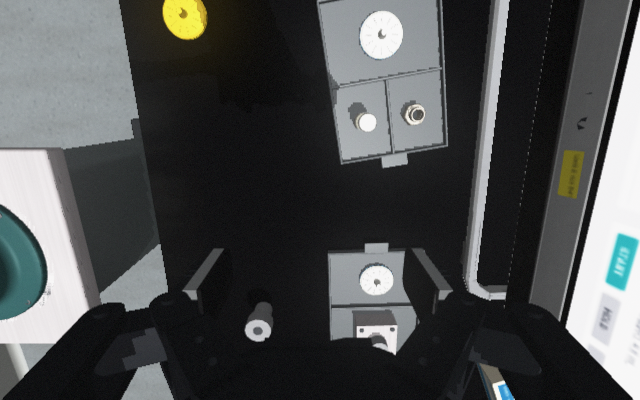

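```bash
python3 -c "
from workcell import workorder; print(workorder.finish_job())"
```

```text
the job is handed in; nothing more can be done
None
```

Both kits are made up and the job was handed in at about 32 s of the 112 s allowed. The last wrist picture shows both filters flat and the vial and nut upright, one in each cell. The plug went in until its collar met the block at the expected height. The hand-in returned no verdict.

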